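Close the drawers in the way and point out the bobbin

ROBOT

A 7-joint arm with a two-finger parallel gripper is mounted at the origin on a cart in front of the work surface, level with it; the furniture and walls round the work are solid. World frame = base frame: x ahead of the robot, y to its left, z up, the work surface at z = 0. Lengths are in mm, angles in degrees, forces in N, time in s.
With the tool pointing down it reaches from about 400 to 875 mm from the base axis. Payload 6.5 kg.
Tool frame: the origin (TCP) lies at the very end of the fingers, on their centre line; the grasp point (between the pads) lies 19 mm behind it; z points along the fingers, y is the line along which they close (so a half turn about z gives the same grasp; the last joint's range is limited). The gripper opens to 85 mm and grips with 20 to 120 N. Pads are 22 mm wide; open, the fingers measure 114 mm over their backs; the gripper's body (76 mm by 85 mm) begins 54 mm behind the grasp point. The pads swing forward as they close: fully open they stand 13 mm farther back than shut.
Start: joints at [-76.501, 30.733, -0.252, 88.115, 0.149, 61.152, -4.079], TCP at [193.201, 620.615, 231.29] pointing down, gripper open.
Joint ranges: [-154.64, 154.64], [-21.42, 123.67], [-72.66, 72.17], [13.99, 137.28], [-74.86, 254.86], [10.95, 109.41], [-158.01, 158.01]. Speed limits (degrees/s): [136.94, 136.94, 180, 180, 180, 180, 180].

INTERFACE

Orientations are given as [roll, pitch, yaw] about the fixed x, y, z axes, in that order (R = Rz(yaw) Ry(pitch) Rx(roll)).
In Python, from workcell import robot gives the robot as it stands. The module is installed in compiled form; this text tells all that it offers.
- The arm moves only by the shell command python3 -m creep 'ROWS' [FORCE]. ROWS is JSON, a list of rows, each a list of 3 entries, a list of its own where there are three numbers: the shift along the world's x, y, z each as a share of 300 mm, from -1 to 1, then the turn, a rotation vector about the world's x, y, z each as a share of 30 degrees, from -1 to 1, then the finger opening in mm, from 0 to 85.4. In form: [[[x, y, z], [wx, wy, wz], gripper], ...]. A call has 1 to 10 rows; each row is the pose to reach, as a shift and turn from the pose commanded when the call began; what a row does not reach only later rows make up. A row lasts 1/12 s, in which the tool goes at most 41.7 mm and 7.16 degrees, less where a joint would pass 70% of its speed; a pose out of reach is approached as far as the arm can. A call with a number of a shift or a turn outside -1 to 1 is refused whole. A call with a gripper value outside its range is refused whole. The fingers move at their own pace and stop on an object; FORCE is the grip in N (left out, the last holds). Time passes only in rows, so rows that repeat a pose let the fingers close. It gives the time, the measured TCP pose, the force, the opening and the grip force at its end, in the units of the state.
- robot.get_state(): the state, without advancing time (a new reading comes with each control period).
- robot.capture(name): name is "scene" or "top" or "wrist"; returns a dict with "image" (384x512x3 uint8, red, green, blue), "z_map" (384x512 float32, mm along the optical axis (not along the pixel's ray), 0 where there is no reading), "K" (3x3 intrinsics, pixels), "cam_to_world" (4x4, takes a point from camera to world coordinates); the wrist camera has in their place "T_tool_cam" (4x4, takes a point from camera to tool coordinates, whose origin is the TCP and whose axes are the flange's). Camera axes: x right, y down, z forward; pixel columns grow to the right and rows downward; lengths in mm; the calibration is good to about 2 mm. A picture is of the moment at which its call begins: read the wrist's pose just before it.
- robot.hand_in(): hands the job in; it is judged then, once.
The state is a dict: "t": time; "joints": joint angles; "joint_vel": joint speeds; "tau": joint torques, N m; "tool_pos": TCP position; "ee_rot": TCP orientation; "force": force on the tool from outside, world axes, zero at the start; "wrist_torque": the same for the moment, N m; "opening": opening from 0.0 (shut) to 1.0 (fully open); "grip_force": force on a finger pad.
Only numpy, scipy, OpenCV 4.12 (cv2) and the standard library are available. Lean on these libraries where they do the work, as an engineer would, in place of code of your own. Each camera call takes 0.05 s, during which the arm holds its last target. There are 200 camera calls.

TASK

A customer asks for the loose thread bobbin that lies in one of the two open middle drawers of the blue parts cabinet, but the open top drawers hang over them, in the way of seeing and pointing. Gently push both top drawers fully home with the fingertips, then point straight down at the bobbin: bring the fingertips just above its middle, 1 to 3 cm over it, without touching it, and keep still there for at least two seconds; the program finishes while still holding that pose. Only push and point: leave the middle drawers standing open, do not touch anything that lies in them, and do not disturb the things standing round the cabinet.

Things in the scene. Friction and masses are not known exactly. Their poses are not given: they have to be found in the camera images.
- parts_cabinet: blue sheet-metal cabinet, 150 deep x 200 wide x 152 high, fixed; three rows of two drawers, each 93 wide. Origin: centre of its foot on the worktop; +x to its back, +y to its left as the robot sees it, z up; front edge at local x = -70. Drawers slide out along local -x; centre lines at local y = +49 (left) and -49 (right). The two bottom drawers are closed and stay so
- parts_cabinet_drawer_4 (a joint): top left drawer: 0 = fully home, grows to 0.110 m as it is drawn out; stands open 0.055 to 0.085 at the start; some small parts lie fixed in it; runs very easily (about 0.3 N), and simply stops at home. Its front panel reaches from 102 to 147 mm above the worktop
- parts_cabinet_drawer_5 (a joint): top right drawer, the same; stands open 0.055 to 0.085 at the start
- parts_cabinet_drawer_2 (a joint): middle left drawer, the same make; stands open about 0.104 at the start and has to stay so (more than 0.090); runs just as easily. Front panel from 53 to 98 mm above the worktop, side walls up to 90. In it hangs a fixed grey tray: floor 78 above the worktop, walls 12 high and 1.5 thick, in front two pockets side by side, each 41 wide x 94 long
- parts_cabinet_drawer_3 (a joint): middle right drawer, the same; stands open about 0.104 and has to stay so
- top_left_lip (a point): middle of the outer edge of the pull lip on the top left drawer's front (moves with the drawer), 130 mm above the worktop. The lip is 32 wide (along local y), 9 high (125 to 134) and stands 11 out from the front panel toward the robot. Frame as the cabinet's
- top_right_lip (a point): the same point on the top right drawer
- middle_left_lip (a point): the same point on the middle left drawer, 81 mm above the worktop
- middle_right_lip (a point): the same point on the middle right drawer
- bobbin: the only bobbin in the drawers: a small flanged thread bobbin, 21 in diameter, 12 high, wound with plain cream thread, lying flat (axis upright), loose in one of the four front tray pockets of the two middle drawers, in the part that is drawn out. Origin: centre of its underside
- bobbin_top (a point): centre of the bobbin's upper face, 12 mm above its underside, about 90 mm above the worktop; z up
- hex_key: black hex key, 25 x 70 x 4, loose in another of the four pockets, long side along the drawer; origin: centre of its underside
- needle_box: small red needle carton, 36 x 60 x 14, loose in another of the four pockets; origin: centre of its underside
- pulley: small bare steel V-belt pulley, 34 in diameter, 16 high over its hub, loose in another of the four pockets; origin: centre of its underside
- screwdriver: screwdriver with a thick yellow handle, 181 long, 26 high, lying loose on the worktop in front of the cabinet; origin: centre of its underside
- oil_bottle: dropper bottle of machine oil with a pointed red cap, 45 in diameter, 148 high, standing loose to the left of the cabinet; origin: centre of its underside
- needle_carton: red needle carton, 44 x 64 x 14, lying loose on the worktop to the right of the cabinet; origin: centre of its underside

How it is judged:
By the outcome, as a careful person would: the job done as asked, in the order asked, and still so for the second after the job is handed in, while the arm keeps its last pose, push and grip.
It also fails if it takes over 48 s, if anything falls off the work surface, if the arm or the gripper's body presses on something with over 40 N, if the wrist force passes 120 N, or if a joint passes its speed limit or range.

## Working session

There is one attempt and no reset: what is moved stays moved. The work goes in short steps, Python scripts to look and compute and a shell command to move; the robot and the scene stay as the last step left them, time stands still between calls to the robot, and variables do not carry over. Pictures are saved under pics/ and viewed, at most 10 in all, crops included, and the job is handed in when it is done.

```bash
mkdir -p pics; cat > h.py <<'E'
import numpy as np, cv2
from workcell import robot
def cap(n):
    c=robot.capture(n); np.savez(f'/tmp/{n}.npz',**c); return c
def pts(c):
    z=c['z_map'].astype(float); K=c['K']; v,u=np.mgrid[:384,:512]
    P=np.stack([(u-K[0,2])/K[0,0]*z,(v-K[1,2])/K[1,1]*z,z],-1)
    T=c['cam_to_world']; return P@T[:3,:3].T+T[:3,3]
E
python3 - <<'E'
from h import *
s=robot.get_state(); print(s['t'],s['tool_pos'],s['ee_rot'],s['opening'])
ims=[]
for n in('scene','top'):
    c=cap(n); cv2.imwrite(f'pics/{n}0.png',cv2.cvtColor(c['image'],cv2.COLOR_RGB2BGR)); print(n,c['cam_to_world'].round(2).tolist(),c['K'].round(1).tolist())
E
```

```text
0.0 [193.01422371 620.0186986  230.40106578] [-1.79900227e+02  4.49845684e-03  1.62712167e+02] 1.0026819058982683
scene [[0.65, -0.38, 0.66, -83.38], [-0.76, -0.34, 0.56, -773.95], [0.01, -0.86, -0.51, 605.33], [0.0, 0.0, 0.0, 1.0]] [[452.9, 0.0, 249.3], [0.0, 452.9, 197.5], [0.0, 0.0, 1.0]]
top [[-0.03, -1.0, 0.07, 491.19], [-1.0, 0.03, -0.01, -204.71], [0.01, -0.07, -1.0, 1137.55], [0.0, 0.0, 0.0, 1.0]] [[411.7, 0.0, 253.7], [0.0, 411.7, 186.6], [0.0, 0.0, 1.0]]
```

View pics/scene0.png

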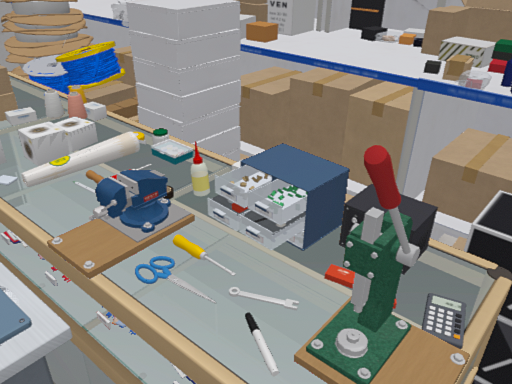

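View pics/top0.png

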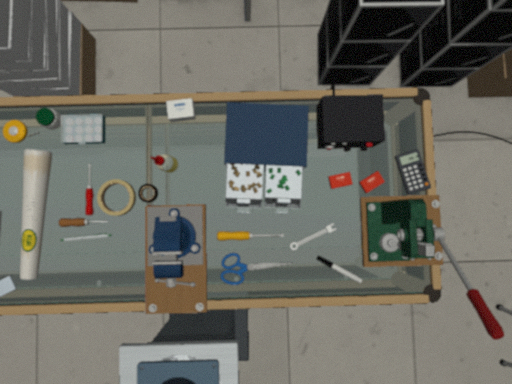

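The scene view shows the cabinet at about (290,190) with the oil bottle at (200,175). The top view shows the cabinet roof at (225–309, 103–165), the open top drawers at rows 165–200, and the middle fronts just beyond, at rows 200–212. The screwdriver is at (250,236).

```bash
python3 - <<'E'
from h import *
c=dict(np.load('/tmp/top.npz')); P=pts(c); im=c['image'].astype(int)
K=c['K'];T=c['cam_to_world']
def ray(uv,z):
    d=np.array([(uv[0]-K[0,2])/K[0,0],(uv[1]-K[1,2])/K[1,1],1])@T[:3,:3].T; return T[:3,3]+d*(z-T[2,3])/d[2]
m=(im[...,2]>im[...,0]+25)&(P[...,2]>140)&(P[...,2]<165); m[:, :210]=0; m[:,320:]=0; m[:90]=0;m[220:]=0
m=cv2.morphologyEx(m.astype(np.uint8),cv2.MORPH_OPEN,np.ones((5,5)))
cnt=max(cv2.findContours(m,0,1)[0],key=cv2.contourArea)
w=np.array([ray(p[0],152)[:2] for p in cnt],np.float32); r=cv2.minAreaRect(w); print(r,np.median(P[m>0][:,2])); print(cv2.boxPoints(r))
for u in (235,244,255,272,284,295):
    print(u,[tuple(P[v,u].round().astype(int)) for v in range(160,216,2)])
b=P[...,2]; s=(np.abs(P[...,0]-560)<250)&(np.abs(P[...,1]+200)<250)
E
python3 - <<'E'
from h import *
c=dict(np.load('/tmp/top.npz')); i=cv2.cvtColor(c['image'],cv2.COLOR_RGB2BGR)[90:250,140:390]; a=cv2.resize(i,None,fx=3.2,fy=3.2,interpolation=cv2.INTER_CUBIC)
cv2.imwrite('pics/c1.png',a)
E
```

```text
((686.8663330078125, -247.30348205566406), (196.1837158203125, 145.2303924560547), 85.96516418457031) 152.59066699703504
[[ 607.52905 -340.0428 ]
 [ 752.39954 -350.26163]
 [ 766.2036  -154.56418]
 [ 621.3331  -144.34534]]
235 [(np.int64(625), np.int64(-170), np.int64(152)), (np.int64(620), np.int64(-170), np.int64(151)), (np.int64(621), np.int64(-169), np.int64(106)), (np.int64(616), np.int64(-168), np.int64(103)), (np.int64(609), np.int64(-169), np.int64(116)), (np.int64(605), np.int64(-169), np.int64(115)), (np.int64(600), np.int64(-168), np.int64(113)), (np.int64(595), np.int64(-168), np.int64(112)), (np.int64(590), np.int64(-168), np.int64(106)), (np.int64(586), np.int64(-168), np.int64(102)), (np.int64(581), np.int64(-168), np.int64(102)), (np.int64(575), np.int64(-167), np.int64(104)), (np.int64(571), np.int64(-167), np.int64(102)), (np.int64(565), np.int64(-168), np.int64(113)), (np.int64(560), np.int64(-167), np.int64(114)), (np.int64(555), np.int64(-167), np.int64(105)), (np.int64(550), np.int64(-167), np.int64(106)), (np.int64(545), np.int64(-167), np.int64(101)), (np.int64
[... 6460 characters left out ...]
561), np.int64(-318), np.int64(106)), (np.int64(556), np.int64(-318), np.int64(105)), (np.int64(551), np.int64(-318), np.int64(104)), (np.int64(546), np.int64(-318), np.int64(105)), (np.int64(541), np.int64(-318), np.int64(103)), (np.int64(536), np.int64(-317), np.int64(105)), (np.int64(530), np.int64(-314), np.int64(133)), (np.int64(527), np.int64(-319), np.int64(83)), (np.int64(522), np.int64(-319), np.int64(81)), (np.int64(517), np.int64(-319), np.int64(82)), (np.int64(512), np.int64(-319), np.int64(81)), (np.int64(507), np.int64(-322), np.int64(57)), (np.int64(502), np.int64(-327), np.int64(4)), (np.int64(497), np.int64(-328), np.int64(-5)), (np.int64(491), np.int64(-327), np.int64(-1))]
```

View pics/c1.png

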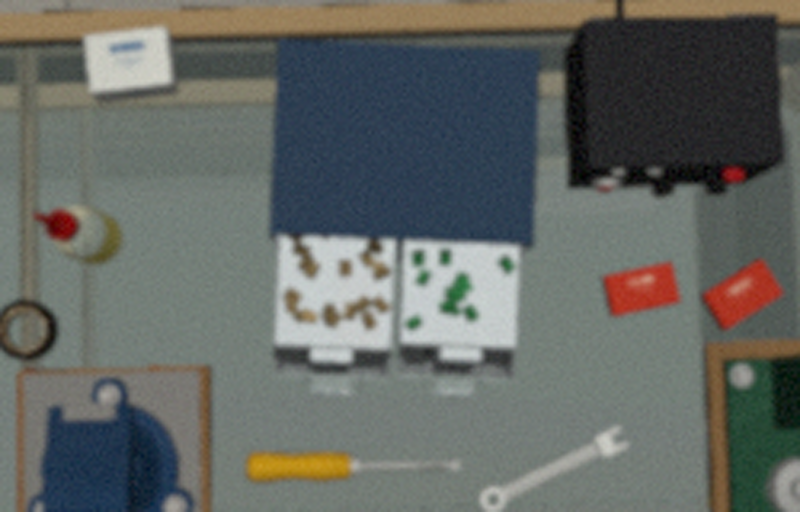

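The crop shows the left lip (≈(332,355) crop px) and the right lip (≈(460,353)), and the middle lips below them at (332,384) and (455,385). The cabinet's yaw is about -4°, its front edge centre is near (614,-242), and the top lips' outer edges are near x≈520 at y≈-190 and -287. I'm moving now: first above the bench to a spot in front of the left lip.

```bash
python3 -m creep '[[[0.85,-0.9,0.1],[0,0,0.44],0],[[0.85,-0.9,0.1],[0,0,0.44],0],[[0.85,-0.9,0.1],[0,0,0.44],0],[[0.85,-0.9,0.1],[0,0,0.44],0],[[0.85,-0.9,0.1],[0,0,0.44],0],[[0.85,-0.9,0.1],[0,0,0.44],0],[[0.85,-0.9,0.1],[0,0,0.44],0],[[0.85,-0.9,0.1],[0,0,0.44],0],[[0.85,-0.9,0.1],[0,0,0.44],0],[[0.85,-0.9,0.1],[0,0,0.44],0]]' && python3 -m creep '[[[0,-0.95,0],[0,0,0],0],[[0,-0.95,0],[0,0,0],0],[[0,-0.95,0],[0,0,0],0],[[0,-0.95,0],[0,0,0],0],[[0,-0.95,0],[0,0,0],0],[[0,-0.95,0],[0,0,0],0],[[0,-0.95,0],[0,0,0],0],[[0,-0.95,0],[0,0,0],0]]' && python3 -m creep '[[[0,-0.85,0],[0,0,0],0],[[0,-0.85,0],[0,0,0],0],[[0,-0.85,0],[0,0,0],0],[[0,-0.85,0],[0,0,0],0],[[0,-0.85,0],[0,0,0],0],[[0,-0.85,0],[0,0,0],0],[[0,-0.85,0],[0,0,0],0],[[0,-0.85,0],[0,0,0],0]]'
python3 - <<'E'
from h import *
s=robot.get_state(); print(s['t'],s['tool_pos'],s['ee_rot'],s['opening'],s['force'])
c=dict(cap('wrist')); cv2.imwrite('pics/w1.png',cv2.cvtColor(c['image'],cv2.COLOR_RGB2BGR)); print(c['T_tool_cam'].round(3).tolist(),c['K'].tolist())
E
```

```text
t: 0.93
tool_pos: [455.2, 342.1, 261.8]
ee_rot: [-179.8, 0.3, 175.2]
force: [1.4, -1.2, -1.0]
opening: -0.002
grip_force: 0.0
t: 1.6
tool_pos: [447.6, 58.1, 261.2]
ee_rot: [-179.8, -0.0, 175.3]
force: [-0.2, -0.2, 0.3]
opening: -0.002
grip_force: 0.0
t: 2.27
tool_pos: [447.6, -191.9, 261.1]
ee_rot: [-179.9, -0.0, 175.6]
force: [0.5, 1.3, 0.2]
opening: 0.004
grip_force: 0.0
2.2667 [ 447.62779437 -191.94205563  261.13584246] [-1.79938462e+02 -2.09580651e-02  1.75585732e+02] 0.00423758776777733 [0.53831467 1.30909426 0.1897938 ]
[[-0.001, -0.96, -0.281, 70.705], [1.0, -0.001, -0.001, -0.249], [0.001, -0.281, 0.96, -142.913], [0.0, 0.0, 0.0, 1.0]] [[273.4812814462633, 0.0, 252.95337576940722], [0.0, 273.4812814462633, 192.86376024346094], [0.0, 0.0, 1.0]]
```

View pics/w1.png

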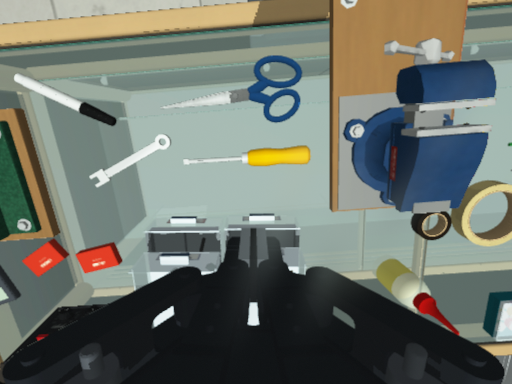

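The wrist view is inverted: down is +x. The middle lips are at (184,220) and (262,217), the right top lip is at (174,260), and the fingers hide the left top lip. I'll take the lip positions from this view's depth.

```bash
cat >> h.py <<'E'
from scipy.spatial.transform import Rotation as R
def wcap(name='wrist'):
    s=robot.get_state(); c=dict(cap('wrist')); T=np.eye(4); T[:3,:3]=R.from_euler('xyz',s['ee_rot'],degrees=True).as_matrix(); T[:3,3]=s['tool_pos']
    c['cam_to_world']=T@c['T_tool_cam']; np.savez('/tmp/wrist.npz',**c); return c
def ray(c,uv,z):
    K=c['K'];T=c['cam_to_world'];d=np.array([(uv[0]-K[0,2])/K[0,0],(uv[1]-K[1,2])/K[1,1],1])@T[:3,:3].T; return T[:3,3]+d*(z-T[2,3])/d[2]
E
python3 - <<'E'
from h import *
c=wcap(); P=pts(c)
for n,u0,u1,v0,v1,zl,zh in(('ML',240,290,205,225,83,93),('MR',160,205,205,230,83,93),('TR',150,200,245,275,128,140)):
    q=P[v0:v1,u0:u1].reshape(-1,3); im=c['image'][v0:v1,u0:u1].reshape(-1,3); q=q[(q[:,2]>zl)&(q[:,2]<zh)&(im.min(1)>150)]; print(n,len(q),np.percentile(q,[3,50,97],axis=0).round(1).tolist())
c=dict(np.load('/tmp/top.npz'));P=pts(c)
for n,u0,u1 in(('TL',232,258),('TR',270,298)):
    q=P[192:206,u0:u1].reshape(-1,3); im=c['image'][192:206,u0:u1].reshape(-1,3); q=q[(q[:,2]>128)&(q[:,2]<141)&(im.min(1)>130)];print(n,len(q),np.percentile(q,[3,50,97],axis=0).round(1).tolist())
E
```

```text
ML 219 [[500.6, -202.6, 83.5], [506.2, -185.5, 85.1], [512.9, -157.5, 86.6]]
MR 231 [[495.8, -300.2, 83.5], [502.0, -285.3, 85.4], [507.7, -270.2, 86.6]]
TR 264 [[521.4, -301.8, 132.3], [527.1, -286.3, 133.9], [533.1, -272.1, 135.2]]
TL 56 [[523.4, -201.6, 130.6], [528.3, -187.1, 134.0], [533.5, -172.4, 137.0]]
TR 69 [[520.9, -313.5, 130.9], [526.4, -284.6, 134.2], [533.9, -257.8, 138.4]]
```

```bash
python3 -m creep '[[[0.11,0.02,-0.13],[0,0,0],0],[[0.11,0.02,-0.25],[0,0,0],0],[[0.11,0.02,-0.36],[0,0,0],0],[[0.11,0.02,-0.45],[0,0,0],0],[[0.11,0.02,-0.49],[0,0,0],0],[[0.11,0.02,-0.49],[0,0,0],0],[[0.11,0.02,-0.49],[0,0,0],0]]' && python3 -m creep '[[[0.02,0,0],[0,0,0],0],[[0.04,0,0],[0,0,0],0],[[0.06,-0.005,0],[0,0,0],0],[[0.08,-0.005,0],[0,0,0],0],[[0.1,-0.005,0],[0,0,0],0],[[0.12,-0.007,0],[0,0,0],0],[[0.14,-0.008,0],[0,0,0],0],[[0.16,-0.01,0],[0,0,0],0],[[0.18,-0.01,0],[0,0,0],0],[[0.2,-0.012,0],[0,0,0],0]]' && python3 - <<'E'
from h import *
c=cap('scene');i=cv2.cvtColor(c['image'],cv2.COLOR_RGB2BGR)[110:270,160:380]; cv2.imwrite('pics/s2.png',cv2.resize(i,None,fx=3,fy=3,interpolation=cv2.INTER_CUBIC))
E
```

```text
t: 2.95
tool_pos: [481.3, -181.3, 114.0]
ee_rot: [179.9, -0.1, 176.1]
force: [0.1, -0.3, -0.2]
opening: 0.0
grip_force: 0.0
t: 3.78
tool_pos: [541.7, -186.9, 114.2]
ee_rot: [180.0, -0.0, 175.9]
force: [-1.0, 0.1, 0.3]
opening: -0.002
grip_force: 0.2
```

View pics/s2.png

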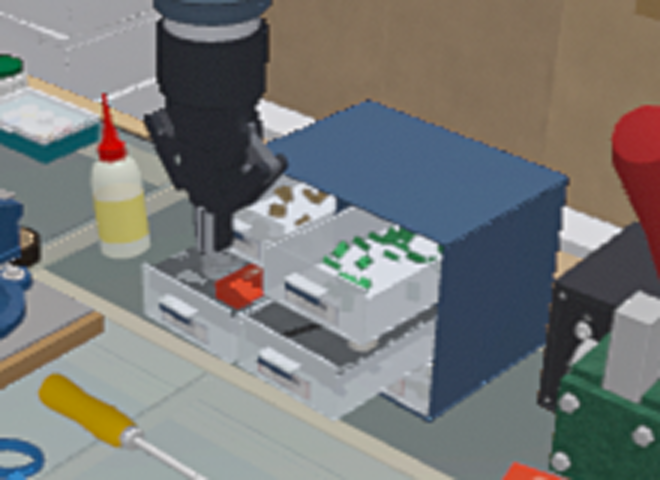

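The left drawer is sliding in. The pulley and red carton are in the middle left drawer and the hex key is in the middle right. A pale round object at crop (360,343), in the outer pocket of the right drawer, is probably the bobbin.

```bash
python3 -m creep '[[[0.02,-0.001,0],[0,0,0],0],[[0.04,-0.002,0],[0,0,0],0],[[0.06,-0.003,0],[0,0,0],0],[[0.08,-0.005,0],[0,0,0],0],[[0.1,-0.006,0],[0,0,0],0],[[0.115,-0.007,0],[0,0,0],0],[[0.125,-0.008,0],[0,0,0],0],[[0.13,-0.008,0],[0,0,0],0],[[0.133,-0.008,0],[0,0,0],0]]' && python3 -m creep '[[[0.005,0,0],[0,0,0],0],[[0.01,0,0],[0,0,0],0],[[0.015,0,0],[0,0,0],0],[[0.02,0,0],[0,0,0],0],[[0.02,0,0],[0,0,0],0]]'
```

```text
t: 4.58
tool_pos: [581.3, -189.4, 114.3]
ee_rot: [-180.0, 0.0, 175.9]
force: [0.4, 0.0, -0.2]
opening: -0.001
grip_force: 0.2
t: 5.0
tool_pos: [587.5, -189.3, 114.4]
ee_rot: [180.0, 0.0, 175.9]
force: [0.0, 0.2, 0.4]
opening: 0.006
grip_force: 0.0
```

```bash
python3 -m creep '[[[0.005,0,0],[0,0,0],0],[[0.01,0,0],[0,0,0],0],[[0.013,0,0],[0,0,0],0],[[0.013,0,0],[0,0,0],0]]' && python3 -m creep '[[[0.004,0,0],[0,0,0],0],[[0.007,0,0],[0,0,0],0],[[0.01,0,0],[0,0,0],0],[[0.01,0,0],[0,0,0],0]]'
```

```text
t: 5.33
tool_pos: [591.3, -189.3, 114.3]
ee_rot: [-180.0, 0.0, 175.9]
force: [-0.0, 0.6, 0.3]
opening: 0.003
grip_force: 0.0
t: 5.67
tool_pos: [594.2, -189.4, 114.3]
ee_rot: [-180.0, 0.0, 175.9]
force: [-0.3, 0.5, 0.5]
opening: -0.001
grip_force: 0.0
```

```bash
for k in 1; do python3 -m creep '[[[0.004,0,0],[0,0,0],0],[[0.007,0,0],[0,0,0],0],[[0.01,0,0],[0,0,0],0],[[0.01,0,0],[0,0,0],0]]' | grep -E 'tool|force'; done; python3 - <<'E'
from h import *
c=cap('top');P=pts(c)
i=cv2.cvtColor(c['image'],cv2.COLOR_RGB2BGR)[95:220,200:340]; cv2.imwrite('pics/t3.png',cv2.resize(i,None,fx=4,fy=4,interpolation=cv2.INTER_CUBIC))
E
```

```text
tool_pos: [594.5, -189.4, 114.0]
force: [-8.8, 2.3, 6.1]
grip_force: 4.0
```

View pics/t3.png

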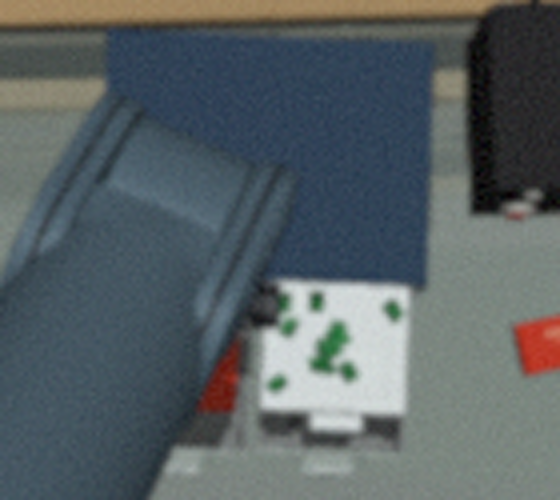

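The contact force stepped to about 9 N with no further travel, so the left drawer is home. The arm covers it in this picture; the right drawer is unmoved. I'll back straight out and shift to the right drawer.

```bash
python3 -m creep '[[[-0.03,0.002,0],[0,0,0],0],[[-0.12,0.005,0],[0,0,0],0],[[-0.24,0.012,0],[0,0,0],0],[[-0.35,0.02,0],[0,0,0],0],[[-0.39,0.02,0],[0,0,0],0],[[-0.39,-0.1,0],[0,0,0],0],[[-0.39,-0.2,0],[0,0,0],0],[[-0.39,-0.31,0],[0,0,0],0],[[-0.39,-0.31,0],[0,0,0],0],[[-0.39,-0.31,0],[0,0,0],0]]' && python3 - <<'E'
from h import *
c=wcap(); P=pts(c); m=(c['image'].min(2)>150)&(P[...,2]>120)&(P[...,2]<150)&(P[...,0]<620)
for zl,zh in((126,137),):
  q=P[m&(P[...,2]>zl)&(P[...,2]<zh)]
  for n,a,b in(('L',-240,-140),('R',-345,-240)):
    s=q[(q[:,1]>a)&(q[:,1]<b)]; print(n,len(s),np.percentile(s,[3,50,97],axis=0).round(1).tolist() if len(s) else '')
cv2.imwrite('pics/w4.png',cv2.cvtColor(c['image'],cv2.COLOR_RGB2BGR))
E
```

```text
t: 6.88
tool_pos: [479.5, -284.7, 114.5]
ee_rot: [-179.9, 0.1, 175.7]
force: [0.6, 0.6, 0.2]
opening: -0.002
grip_force: 0.0
L 0 
R 0
```

View pics/w4.png

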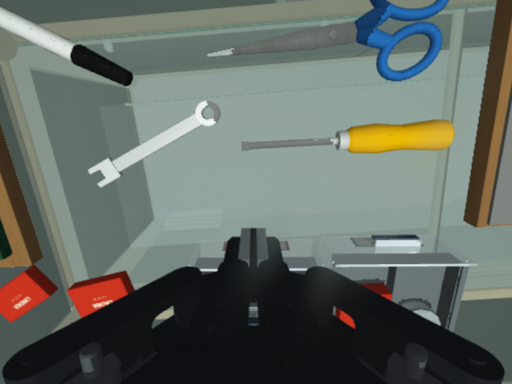

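The fingers stand in front of the right drawer. The wrist view shows the pulley at (415,315) and the red carton at (370,295) in the left middle drawer. Now the same push on the right.

```bash
python3 -m creep '[[[0.02,-0.001,0],[0,0,0],0],[[0.04,-0.002,0],[0,0,0],0],[[0.06,-0.003,0],[0,0,0],0],[[0.08,-0.004,0],[0,0,0],0],[[0.1,-0.006,0],[0,0,0],0],[[0.12,-0.007,0],[0,0,0],0],[[0.14,-0.008,0],[0,0,0],0],[[0.16,-0.01,0],[0,0,0],0],[[0.18,-0.011,0],[0,0,0],0],[[0.2,-0.012,0],[0,0,0],0]]' && python3 -m creep '[[[0.02,-0.001,0],[0,0,0],0],[[0.04,-0.002,0],[0,0,0],0],[[0.06,-0.003,0],[0,0,0],0],[[0.08,-0.005,0],[0,0,0],0],[[0.1,-0.006,0],[0,0,0],0],[[0.115,-0.007,0],[0,0,0],0],[[0.125,-0.008,0],[0,0,0],0],[[0.13,-0.008,0],[0,0,0],0],[[0.133,-0.008,0],[0,0,0],0]]' && python3 -m creep '[[[0.004,0,0],[0,0,0],0],[[0.008,0,0],[0,0,0],0],[[0.012,0,0],[0,0,0],0],[[0.012,0,0],[0,0,0],0]]'
```

```text
t: 7.77
tool_pos: [540.5, -286.1, 114.2]
ee_rot: [-180.0, -0.0, 175.9]
force: [-0.2, 0.3, -0.7]
opening: 0.002
grip_force: 0.2
t: 8.52
tool_pos: [580.0, -288.4, 114.3]
ee_rot: [-180.0, -0.0, 175.9]
force: [-0.2, -0.3, 0.0]
opening: -0.004
grip_force: 0.2
t: 8.85
tool_pos: [583.7, -288.4, 114.3]
ee_rot: [-180.0, 0.0, 175.9]
force: [0.1, 0.4, 0.3]
opening: -0.005
grip_force: 0.0
```

```bash
python3 -m creep '[[[0.004,0,0],[0,0,0],0],[[0.007,0,0],[0,0,0],0],[[0.01,0,0],[0,0,0],0],[[0.01,0,0],[0,0,0],0]]' | grep -E 'tool|force'; python3 -m creep '[[[0.004,0,0],[0,0,0],0],[[0.007,0,0],[0,0,0],0],[[0.007,0,0],[0,0,0],0]]'| grep -E 'tool|force'
```

```text
tool_pos: [586.8, -288.3, 114.3]
force: [-0.4, 0.1, -0.3]
grip_force: 0.0
tool_pos: [587.8, -288.4, 114.2]
force: [-3.3, 0.6, 1.5]
grip_force: 1.7
```

```bash
python3 -m creep '[[[0.004,0,0],[0,0,0],0],[[0.004,0,0],[0,0,0],0]]'| grep -E 'tool|force'; python3 -m creep '[[[-0.04,0.002,0],[0,0,0],0],[[-0.15,0.01,0],[0,0,0],0],[[-0.28,0.015,0],[0,0,0],0],[[-0.39,0.02,0.02],[0,0,0],0],[[-0.46,0.1,0.15],[0,0,0],0],[[-0.46,0.2,0.28],[0,0,0],0],[[-0.46,0.3,0.41],[0,0,0],0],[[-0.46,0.33,0.49],[0,0,0],0],[[-0.46,0.33,0.49],[0,0,0],0],[[-0.46,0.33,0.49],[0,0,0],0]]' && python3 - <<'E'
from h import *
c=wcap(); a=cv2.cvtColor(c['image'],cv2.COLOR_RGB2BGR)[190:330,100:340]
t=cap('top'); b=cv2.cvtColor(t['image'],cv2.COLOR_RGB2BGR)[150:220,215:335]
a=cv2.resize(a,(480,280),interpolation=cv2.INTER_CUBIC);b=cv2.resize(b,(480,280),interpolation=cv2.INTER_CUBIC)
cv2.imwrite('pics/p5.png',np.vstack([a,b]))
E
```

```text
tool_pos: [587.9, -288.4, 114.1]
force: [-7.6, 1.3, 5.5]
grip_force: 3.5
t: 10.43
tool_pos: [454.3, -188.3, 264.1]
ee_rot: [-180.0, 0.4, 176.1]
force: [-0.1, -0.3, 0.1]
opening: 0.0
grip_force: 0.0
```

View pics/p5.png

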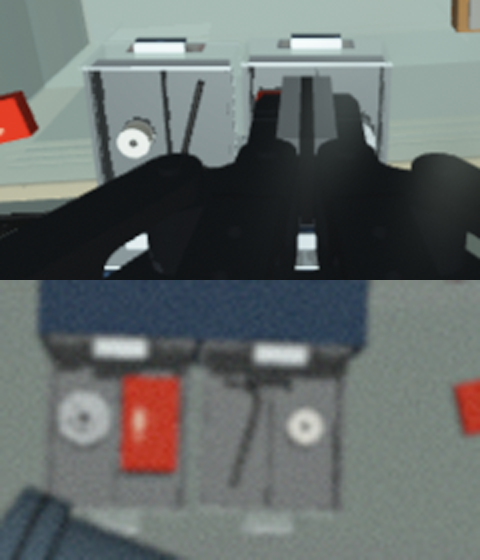

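Both top drawers are home. The bobbin is in the right drawer's outer pocket, at crop (305,426) in the top view and (133,142) in the wrist view, and all the contents are undisturbed. I'll locate it in both views.

```bash
python3 - <<'E'
from h import *
for n,uv,rr in(('top',(291,186.5),7),('wrist',(166,261),14)):
    c=dict(np.load(f'/tmp/{n}.npz')); 
    g=c['image'].astype(int); vv,uu=np.mgrid[:384,:512]; m=(g.min(2)>150)&(np.hypot(uu-uv[0],vv-uv[1])<rr)
    k=max(cv2.findContours(m.astype(np.uint8),0,1)[0],key=cv2.contourArea)
    (x,y),r=cv2.minEnclosingCircle(k); b=cv2.boundingRect(k); e=cv2.minAreaRect(k); P=pts(c); q=P[m]
    print(n,(x,y),r,b,ray(c,(x,y),90).round(1),ray(c,(b[0]+b[2]/2-.5,b[1]+b[3]/2-.5),90).round(1),'med z',np.median(q,0).round(1))
c=dict(np.load('/tmp/wrist.npz')); P=pts(c);print(robot.get_state()['tool_pos'])
c=dict(np.load('/tmp/top.npz')); P=pts(c); g=c['image']
for n,a,b in(('L',-235,-140),('R',-335,-245)):
  for lo,hi,xl,xh in((126,140,570,625),(80,92,485,512)):
    s=P[(P[...,2]>lo)&(P[...,2]<hi)&(P[...,0]>xl)&(P[...,0]<xh)&(P[...,1]>a)&(P[...,1]<b)&(g.min(2)>140)]; print(n,len(s),np.percentile(s,[5,50,95],axis=0).round(1).tolist() if len(s) else '')
E
```

```text
top (291.0, 186.14285278320312) 4.3449273109436035 (287, 182, 9, 9) [ 562.4 -309.6   90. ] [ 562.7 -309.6   90. ] med z [ 562.8 -309.9   89.7]
wrist (166.41175842285156, 261.0) 8.64636516571045 (158, 254, 18, 16) [ 562.8 -309.7   90. ] [ 563.5 -309.7   90. ] med z [ 563.9 -310.7   90. ]
[ 451.83938786 -189.63492666  260.8868612 ]
L 47 [[606.6, -206.1, 132.0], [611.1, -193.9, 134.7], [614.3, -179.3, 137.9]]
L 28 [[499.5, -198.3, 81.8], [504.7, -190.6, 85.4], [510.1, -176.4, 89.2]]
R 57 [[599.4, -303.9, 130.7], [604.4, -289.6, 133.6], [609.7, -277.3, 137.6]]
R 39 [[496.9, -295.6, 82.1], [499.8, -284.9, 85.2], [504.8, -272.4, 88.8]]
```

Both views agree: the bobbin top is at (563, -310, 90). I'll go above it at height, then descend to z≈130 and check before the last part.

```bash
python3 -m creep '[[[0.1,-0.1,0],[0,0,0],0],[[0.18,-0.2,0],[0,0,0],0],[[0.27,-0.29,0],[0,0,0],0],[[0.37,-0.4,0],[0,0,0],0],[[0.37,-0.4,-0.1],[0,0,0],0],[[0.37,-0.4,-0.2],[0,0,0],0],[[0.37,-0.4,-0.3],[0,0,0],0],[[0.37,-0.4,-0.4],[0,0,0],0],[[0.37,-0.4,-0.43],[0,0,0],0],[[0.37,-0.4,-0.43],[0,0,0],0]]'; python3 -m creep '[[[0,0,0],[0,0,0],0],[[0,0,0],[0,0,0],0]]'
```

```text
t: 11.37
tool_pos: [559.7, -309.1, 127.9]
ee_rot: [179.9, -0.4, 175.8]
force: [-0.6, -0.1, 0.4]
opening: -0.001
grip_force: 0.0
t: 11.53
tool_pos: [563.6, -310.6, 133.8]
ee_rot: [-179.9, 0.1, 175.9]
force: [0.4, -0.1, 0.3]
opening: 0.002
grip_force: 0.0
```

```bash
python3 -m creep '[[[0,0,-0.015],[0,0,0],0],[[0,0,-0.03],[0,0,0],0],[[0,0,-0.045],[0,0,0],0],[[0,0,-0.06],[0,0,0],0],[[0,0,-0.07],[0,0,0],0],[[0,0,-0.075],[0,0,0],0],[[0,0,-0.075],[0,0,0],0],[[0,0,-0.075],[0,0,0],0],[[0,0,-0.075],[0,0,0],0],[[0,0,-0.075],[0,0,0],0]]'; python3 - <<'E'
from h import *
c=cap('scene');i=cv2.cvtColor(c['image'],cv2.COLOR_RGB2BGR)[120:280,190:370]; cv2.imwrite('pics/s6.png',cv2.resize(i,None,fx=3.6,fy=3.6,interpolation=cv2.INTER_CUBIC))
E
```

```text
t: 12.37
tool_pos: [562.9, -309.5, 110.0]
ee_rot: [-180.0, 0.0, 175.9]
force: [0.2, 0.7, -1.3]
opening: -0.001
grip_force: 0.0
```

View pics/s6.png

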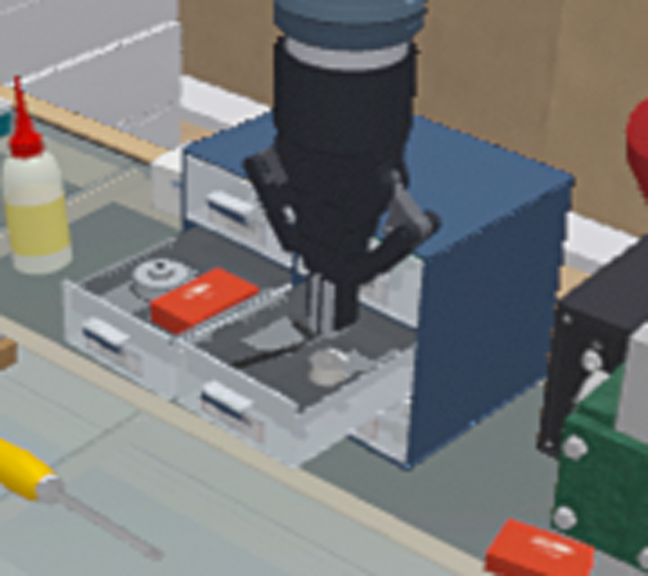

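The fingertips at (325,330) stand just above the bobbin at (330,365). The top drawers are shut, the middle ones are open, and nothing is disturbed. Now I hold still for over two seconds and hand in.

```bash
H='x'; python3 -m creep '[[[0,0,0],[0,0,0],0],[[0,0,0],[0,0,0],0],[[0,0,0],[0,0,0],0],[[0,0,0],[0,0,0],0],[[0,0,0],[0,0,0],0],[[0,0,0],[0,0,0],0],[[0,0,0],[0,0,0],0],[[0,0,0],[0,0,0],0],[[0,0,0],[0,0,0],0],[[0,0,0],[0,0,0],0]]' >/dev/null; python3 -m creep '[[[0,0,0],[0,0,0],0],[[0,0,0],[0,0,0],0],[[0,0,0],[0,0,0],0],[[0,0,0],[0,0,0],0],[[0,0,0],[0,0,0],0],[[0,0,0],[0,0,0],0],[[0,0,0],[0,0,0],0],[[0,0,0],[0,0,0],0],[[0,0,0],[0,0,0],0],[[0,0,0],[0,0,0],0]]' >/dev/null; python3 -m creep '[[[0,0,0],[0,0,0],0],[[0,0,0],[0,0,0],0],[[0,0,0],[0,0,0],0],[[0,0,0],[0,0,0],0],[[0,0,0],[0,0,0],0],[[0,0,0],[0,0,0],0],[[0,0,0],[0,0,0],0],[[0,0,0],[0,0,0],0],[[0,0,0],[0,0,0],0],[[0,0,0],[0,0,0],0]]' && python3 -c "
from workcell import robot
print(robot.hand_in())"
```

```text
t: 14.92
tool_pos: [562.8, -309.4, 109.8]
ee_rot: [-180.0, 0.0, 175.9]
force: [0.1, -0.2, 0.4]
opening: -0.002
grip_force: 0.0
the job is handed in; nothing more can be done
None
```

I pushed both top drawers home and left the middle ones open; the fingertips are holding still about 20 mm above the bobbin in the right middle drawer, and the job was handed in at 14.9 s (no verdict was returned).

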